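# Lock the test valve shut with its headed pin

## Task

Lock off the valve of the test rig: swing its lever fully shut, into the locking fork, then take the long headed pin from the drilled block and push it through fork and lever until its head sits flat on the fork. Leave the two short pins in their holes and do not knock the loose things on the table about.

Things in the scene. Friction and masses are not known exactly. Their poses are not given: they have to be found in the camera images.
- lock_fork: Steel U fork fixed to the valve: two cheeks 36 x 34 x 8 mm, 14 mm gap, web on its -y side; 13 mm holes through both (z 0 to -8 and -22 to -30 mm). Origin: hole axis, outer face of the upper cheek, some 115 mm above the table. z: out along the hole axis, which leans 35 degrees from vertical to the robot; the pin goes in along -z. x: up the slope to the stem. y: left, level; the lever comes from +y.
- lever (a joint): Angle of the valve lever about the stem, rad: 0 = fully shut, against its stop in the fork, its hole in line with the fork's holes; grows to 1.45 as the lever swings open to the fork's +y. Turning takes about 0.5 N m; it stays where it is left. The stem axis is parallel to the fork's z, 75 mm from the hole axis, at fork x = +75 mm.
- lever_grip (a point): Middle of the black grip at the lever's end (60 mm long, 22 wide, 14 thick), 125 mm from the stem axis; at angle q in the fork's frame x = 75 - 125 cos q, y = 125 sin q, z = -15 mm. Its x points along the lever to the stem, y across towards opening, z as the fork's. Towards the stem the lever is a bar 22 wide, 8 thick, with a 32 mm square eye (hole 13) at 75 mm. Stem nut 15 mm above mid-plane.
- lock_pin: Long steel pin, the tallest in the block. Origin: centre of its tapered foot; z up its axis. Shank 10 mm thick, 50 mm long; on it a flange 29 mm wide, 3 mm thick (50 to 53 mm from the origin), then a round knob 20 mm wide, 22 mm tall (53 to 75 mm). Starts upright in one of the block's three holes, foot 6 mm above the table, flange underside 56 mm above it. About 75 g.
- lock_pin_seat (a point): Centre of the underside of the long pin's flange, 50 mm up the pin from its foot; z up the pin. It meets the fork's origin when the pin is fully home.
- pin_block: Wooden block, 56 x 156 x 36 mm, fixed to the table, with three holes 12 mm wide and 30 mm deep in its top, in a row along its y axis at y = -50, 0 and 50 mm. Origin: centre of its underside. Which pin stands in which hole varies.
- short_pin_1: A short pin with the same head but a shank of only 20 mm, its flange resting on the block's top (36 mm above the table). Too short for the fork; stays where it is. Origin: its foot; z up.
- short_pin_2: The other short pin, the same as short_pin_1.
- elbow: Bystander: grey pipe elbow, 60 x 60 x 30 mm, lying loose; origin centre of its underside.
- coupling: Bystander: light grey pipe coupling, 27 x 50 x 27 mm, loose; origin centre of its underside.
- tape_roll: Bystander: flat red roll of tape, 92 mm across, 19 mm high, loose; origin centre of its underside.
Things that resemble listed ones, but are neither listed nor needed, are in the scene too. Leave any brown or red look-alike of the lock_pin alone.

How it is judged:
On the way, in this order (a step that is already met when the one before it is completed fails the run):
1. the lever is fully shut, in the fork (value of joint lever below 0.05 rad), for 0.2 s.
2. the long pin is through fork and lever, its head flat on the fork (z of lock_pin_seat in the frame of lock_fork between -0.004 and 0.003 m and x of lock_pin_seat in the frame of lock_fork between -0.005 and 0.005 m and y of lock_pin_seat in the frame of lock_fork between -0.005 and 0.005 m and angle between the z axis of lock_pin and the z axis of lock_fork, either way round below 0.12 rad and value of joint lever below 0.05 rad), for 0.2 s.
At the end, for the whole second after the job is handed in: The lever is shut to within 0.05 rad, and the long pin is at rest in the fork with the underside of its flange within 3 mm of the upper cheek's face and 5 mm of the hole's centre, its axis within 0.12 rad of the hole's (all of step 2 and linear speed of lock_pin below 0.02 m/s); the robot touches nothing.
It fails at once if a short pin is pulled from or shifted in its hole by more than 15 mm (distance of any of short_pin_1, short_pin_2 from where it was at the start of the episode above 0.015 m).
It fails at once if a loose bystander is knocked more than 30 mm from its place (distance of any of elbow, coupling, tape_roll from where it was at the start of the episode above 0.03 m).
It also fails if it takes over 54 s, if anything falls off the work surface, if the arm or the gripper's body presses on something with over 40 N, if the wrist force passes 120 N, or if a joint passes its speed limit or range.

## Robot

A 7-joint arm with a two-finger parallel gripper is mounted at the origin on a cart in front of the work surface, level with it; the furniture and walls round the work are solid. World frame = base frame: x ahead of the robot, y to its left, z up, the work surface at z = 0. Lengths are in m, angles in rad, forces in N, time in s.
With the tool pointing down it reaches from about 0.425 to 0.825 m from the base axis. Payload 3.6 kg.
Tool frame: the origin (TCP) lies on the mounting face of the last link; the fingertips stand 186 mm ahead of it and the grasp point (between the pads) lies 167 mm ahead of it; z points along the fingers, y is the line along which they close (so a half turn about z gives the same grasp; the last joint's range is limited). The gripper opens to 93 mm and grips with 3 to 60 N. Pads are 15 mm wide; open, the fingers measure 128 mm over their backs; the gripper's body (75 mm by 188 mm) begins 65 mm behind the grasp point.
Start: joints at [1.274, 0.615, -0.013, 1.423, 0.008, 1.103, -0.04], TCP at [0.173, -0.626, 0.405] pointing down, gripper open.
Joint ranges: [-3.12, 3.12], [-0.3, 2.06], [-1.34, 1.32], [0.26, 2.42], [-1.36, 4.5], [0.01, 1.98], [-2.84, 2.84]. Speed limits (rad/s): [2.79, 2.79, 3.14, 3.14, 3.14, 3.14, 3.14].

## Interface

Orientations are given as a unit quaternion [w, x, y, z].
In Python, from cell import ctrl gives the robot as it stands.
- The arm moves only by the shell command python3 -m pendant 'ROWS' [FORCE]. ROWS is JSON, a list of rows, each a list of 5 numbers: the shift along the tool's x, y, z in cm, then the turn about the tool's z in rad, then the finger opening in cm, from 0 to 9.3. A call has 1 to 20 rows; each row shifts and turns the commanded pose from where the row before left it, along the tool's axes as they then stand; what a row does not reach is not made up. A row lasts 1/10 s, in which the tool goes at most 50 mm and 8.59 degrees, less where a joint would pass 70% of its speed; a pose out of reach is approached as far as the arm can. A call is refused whole if a number of a shift passes 5 or a number of a turn 0.15, either way. A call with a gripper value outside its range is refused whole. The fingers move at their own pace and stop on an object; FORCE is the grip in N (left out, the last holds). Time passes only in rows, so rows that do not move let the fingers close. It gives the time, the measured TCP pose, the force, the opening and the grip force at its end, in the units of the state.
- ctrl.observe(): the state, without advancing time (a new reading comes with each control period).
- ctrl.snapshot(name): name is "side" or "top"; returns a dict with "color" (384x512x3 uint8, red, green, blue), "z_map" (384x512 float32, m along the optical axis (not along the pixel's ray), 0 where there is no reading), "camera_matrix" (3x3 intrinsics, pixels), "dist_coeffs" ([k1, k2, p1, p2, k3] as OpenCV has them; the pictures are not rectified), "rvec" (rotation vector, rad) and "tvec" (3), from world to camera coordinates, as OpenCV has them. Camera axes: x right, y down, z forward; pixel columns grow to the right and rows downward; lengths in m; the calibration is good to about 2 mm. A picture is of the moment at which its call begins.
- ctrl.job_done(): hands the job in; it is judged then, once.
The state is a dict: "time": time; "q": joint angles; "dq": joint speeds; "joint_torque": joint torques, N m; "position": TCP position; "tool_rot": TCP orientation; "contact_force": force on the tool from outside, world axes, zero at the start; "wrist_torque": the same for the moment, N m; "grip_width": finger opening in m; "grip_force": force on a finger pad.
Only numpy, scipy, OpenCV 4.12 (cv2) and the standard library are available. Lean on these libraries where they do the work, as an engineer would, in place of code of your own. Each camera call takes 0.05 s, during which the arm holds its last target. There are 200 camera calls.

## Working session

There is one attempt and no reset: what is moved stays moved. The work goes in short steps, Python scripts to look and compute and a shell command to move; the robot and the scene stay as the last step left them, time stands still between calls to the robot, and variables do not carry over. Pictures are saved under pics/ and viewed, at most 12 in all, crops included, and the job is handed in when it is done.

```bash
ls; mkdir -p pics; cat > h.py <<'E'
import numpy as np, cv2
from scipy.spatial.transform import Rotation as Rn
from cell import ctrl
def snap(n):
    s=ctrl.snapshot(n); s['R']=cv2.Rodrigues(np.array(s['rvec'],float))[0]; s['t']=np.array(s['tvec'],float).ravel()
    s['K']=np.array(s['camera_matrix'],float); s['d']=np.array(s['dist_coeffs'],float); return s
def ray(s,uv):
    p=cv2.undistortPoints(np.array(uv,float).reshape(-1,1,2),s['K'],s['d']).reshape(-1,2)
    return -s['R'].T@s['t'], np.c_[p,np.ones(len(p))]@s['R']
def plane(s,uv,z):
    o,d=ray(s,uv); return o+d*((z-o[2])/d[:,2])[:,None]
def cloud(s):
    v,u=np.mgrid[:384,:512]; o,d=ray(s,np.c_[u.ravel(),v.ravel()])
    return (o+d*s['z_map'].reshape(-1,1)).reshape(384,512,3)
def proj(s,P): return cv2.projectPoints(np.array(P,float).reshape(-1,3),np.array(s['rvec'],float),s['t'],s['K'],s['d'])[0].reshape(-1,2)
def tool():
    o=ctrl.observe(); q=np.array(o['tool_rot']); return np.array(o['position']),Rn.from_quat(q[[1,2,3,0]]).as_matrix(),o
E
python3 - <<'E'
from h import *
for n in ('top','side'):
    s=snap(n); cv2.imwrite(f'pics/{n}0.png',s['color'][:,:,::-1]); np.savez(f'{n}0.npz',**s)
    print(n,-s['R'].T@s['t'],s['R'][2])
p,R,o=tool();print(p,R,o['grip_width'],o['time'])
E
```

```text
pics
top [ 0.27633652 -0.08126782  1.11471859] [ 0.18185472 -0.00749463 -0.98329685]
side [-0.00625912  0.82213852  0.80503397] [ 0.39289225 -0.73694909 -0.55003793]
[ 0.17318575 -0.62621578  0.40369854] [[ 9.63804312e-01  2.66609877e-01 -6.49989734e-04]
 [ 2.66610666e-01 -9.63801803e-01  2.19925643e-03]
 [-4.01177902e-05 -2.29294703e-03 -9.99997370e-01]] 0.09303007262517134 0.1
```

View pics/top0.png

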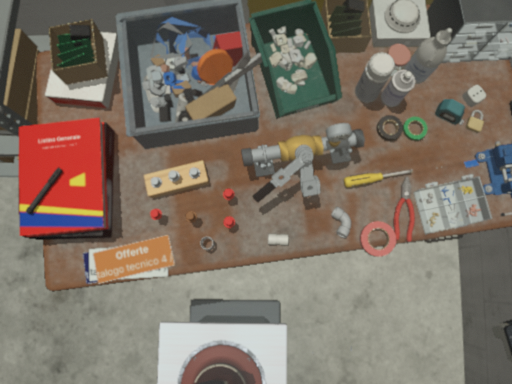

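View pics/side0.png

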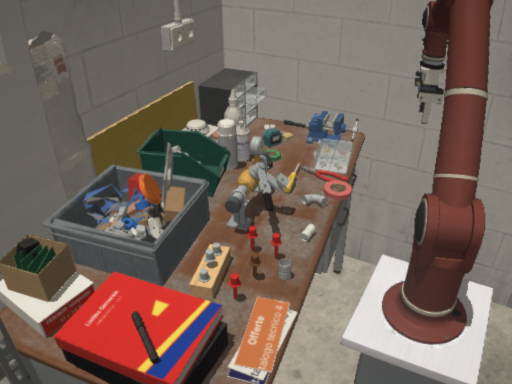

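```bash
python3 - <<'E'
from h import *
T=dict(np.load('top0.npz'));S=dict(np.load('side0.npz'))
def c(s,u,v,w,h,W,H): return cv2.resize(s['color'][v:v+h,u:u+w,::-1],(W,H),interpolation=cv2.INTER_CUBIC)
a=np.vstack([c(T,240,120,130,97,400,300),c(T,140,155,80,60,400,300)])
b=np.vstack([c(S,215,145,100,75,400,300),c(S,180,235,80,60,400,300)])
cv2.imwrite('pics/c1.png',np.hstack([a,b]))
for n,s in(('T',T),('S',S)):
    C=cloud(s)
    for uv in ([(157,182),(176,175),(194,172),(150,188),(264,190),(310,185),(305,165),(305,148),(290,180)] if n=='T' else [(204,270),(210,258),(216,247),(236,222),(262,190),(285,187)]): print(n,uv,C[uv[1],uv[0]].round(4))
E
```

```text
T (157, 182) [0.4941 0.166  0.0631]
T (176, 175) [0.5101 0.1172 0.0743]
T (194, 172) [0.5204 0.0744 0.0649]
T (150, 188) [0.484  0.1896 0.0352]
T (264, 190) [ 0.4678 -0.0995  0.1148]
T (310, 185) [ 0.48   -0.2072  0.1215]
T (305, 165) [ 0.5274 -0.1954  0.1245]
T (305, 148) [ 0.5612 -0.1927  0.1509]
T (290, 180) [ 5.177e-01 -1.699e-01 -4.000e-04]
S (204, 270) [0.4989 0.1721 0.0616]
S (210, 258) [0.507  0.1331 0.0663]
S (216, 247) [0.52   0.0861 0.062 ]
S (236, 222) [ 0.5677 -0.09    0.0094]
S (262, 190) [ 0.4983 -0.1217  0.1233]
S (285, 187) [ 0.4615 -0.1936  0.1041]
```

View pics/c1.png

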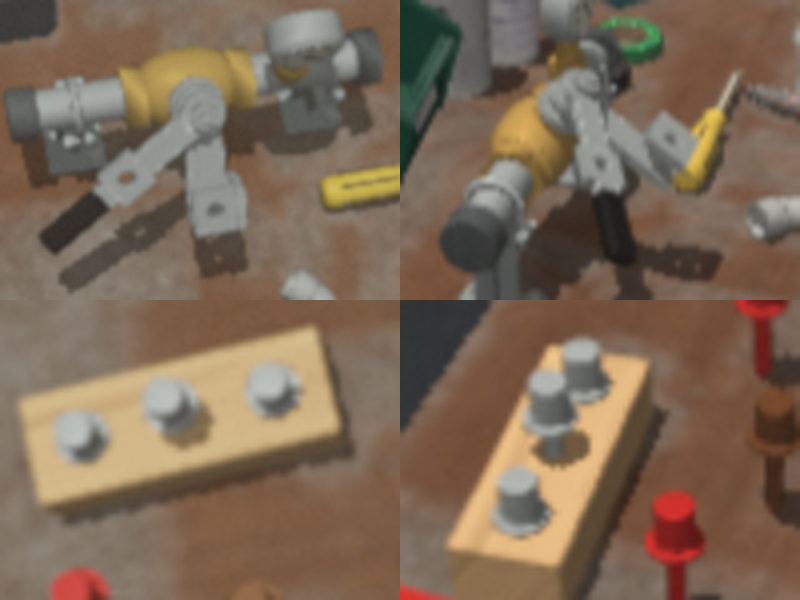

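```bash
cat > m.py <<'E'
from h import *
from scipy.optimize import least_squares
T=dict(np.load('top0.npz'));S=dict(np.load('side0.npz'))
def blob(s,u,v,r=5):
    g=cv2.cvtColor(s['color'],cv2.COLOR_RGB2GRAY).astype(float); u0,v0=int(round(u)),int(round(v))
    w=g[v0-r:v0+r+1,u0-r:u0+r+1]; b=np.percentile(w,70); k=np.clip(b-w-15,0,None)
    yy,xx=np.mgrid[-r:r+1,-r:r+1]; k*=(xx**2+yy**2<=r*r*0.7); return np.array([u0+(k*xx).sum()/k.sum(),v0+(k*yy).sum()/k.sum()])
def black(s,u0,u1,v0,v1):
    m=(s['color'][v0:v1,u0:u1].max(2)<52).astype(np.uint8); n,_,st,c=cv2.connectedComponentsWithStats(m); i=1+st[1:,4].argmax(); return c[i]+[u0,v0],st[i]
fT=blob(T,309.9,187.6,4);fS=blob(S,283,180.5,3);lT=blob(T,281,177.2,4);lS=blob(S,265.2,185.5,3)
print(fT,fS,lT,lS); print(black(T,250,278,180,205))
def frame(psi):
    t=np.radians(35);h=np.array([np.cos(psi),np.sin(psi),0]);z=-np.sin(t)*h+np.cos(t)*np.array([0,0,1]);x=np.cos(t)*h+np.sin(t)*np.array([0,0,1])
    return np.c_[x,np.cross(z,x),z]
def pts(p):
    F=frame(p[3]);q=p[4]; return [p[:3]+F@np.array(v) for v in ([0,0,0],[.075-.075*np.cos(q),.075*np.sin(q),-.011])]
def res(p):
    a,b=pts(p); return np.r_[proj(T,a)[0]-fT,proj(S,a)[0]-fS,proj(T,b)[0]-lT,proj(S,b)[0]-lS]
r=least_squares(res,[.48,-.2,.115,0,.9]); print(r.x.round(4),r.fun.round(2))
m=cv2.inRange(cv2.cvtColor(T['color'],cv2.COLOR_RGB2HSV),(12,70,140),(28,255,255)); m[:155]=0;m[210:]=0;m[:,:135]=0;m[:,215:]=0
c=max(cv2.findContours(m,0,2)[0],key=cv2.contourArea); w=plane(T,c.reshape(-1,2),.036)[:,:2].astype(np.float32)
print('block',cv2.minAreaRect(w))
for uv,z in(((173,174),.081),((155.4,182.2),.061),((193.6,172.8),.061)): print(plane(T,[uv],z).round(4))
C=cloud(S); P=C.reshape(-1,3); ok=(P[:,0]>.4)&(P[:,0]<.6)&(P[:,1]<.22)&(P[:,1]>.05)&(P[:,2]>.072); print('tall cloud',P[ok].mean(0),P[ok].max(0),P[ok].min(0),ok.sum())
F=frame(r.x[3]); C=cloud(T);q=(C[181:194,302:318].reshape(-1,3)-r.x[:3])@F; q=q[(abs(q[:,:2])<.018).all(1)]; print('cheek z',np.median(q[:,2]),'grip',(r.x[:3]+F@[.075-.125*np.cos(r.x[4]),.125*np.sin(r.x[4]),-.015]).round(4))
E
python3 m.py
```

```text
[309.4527027 187.3018018] [282.1372549 179.2254902] [280.8172043  177.02150538] [264.57108434 185.39156627]
(array([265.23076923, 192.41025641]), array([ 7,  5, 17, 16, 39], dtype=int32))
[ 0.4757 -0.2059  0.1192  0.1928  0.9915] [-0.11 -0.34  0.4   0.14 -0.14 -0.37  0.48  0.05]
block ((0.5124837756156921, 0.1271403729915619), (0.06069543957710266, 0.15979352593421936), 15.151134490966797)
[[0.511  0.1234 0.081 ]]
[[0.494  0.1705 0.061 ]]
[[0.5193 0.0759 0.061 ]]
tall cloud [0.47499136 0.14260966 0.08355749] [0.59998574 0.21986299 0.12818872] [0.40032167 0.07153138 0.07202708] 173
cheek z -0.0012746781410081084 grip [ 0.4694 -0.1005  0.1107]
```

The long pin is the middle one in the block (top px 173,174): it is the only one whose shank shows below the flange. The others are short pins (155,182 and 194,173), red look-alikes (156,213; 229,193; 230,222) and a brown one (192,216). The crop confirms this. The fork hole is at top px (309,187) and the lever hole at (281,177).

```bash
cat > w.py <<'E'
from h import *
import sys
t=np.radians(35);psi=.193
hx=np.array([np.cos(psi),np.sin(psi),0]);zf=-np.sin(t)*hx+[0,0,np.cos(t)];F=np.c_[np.cos(t)*hx+[0,0,np.sin(t)],np.cross(zf,np.cos(t)*hx+[0,0,np.sin(t)]),zf]
O=np.array([.4757,-.2059,.1185])
def push(q,gap=0):
    P=O+F@[.075-.125*np.cos(q)+.011*np.sin(q),.125*np.sin(q)+.011*np.cos(q),-.015]
    u=(F@[-np.cos(q),np.sin(q),0])[:2];u/=np.linalg.norm(u);n=np.array([u[1],-u[0]]); n*=np.sign(n@F[:2,1])
    s=.0075*abs(n@hx[:2])+.0175*abs(n@F[:2,1]); return np.r_[P[:2]+n*(s+gap),P[2]-.018+.186]
def d(w,yaw=psi):
    p,R,o=tool(); X=np.array([np.cos(yaw),np.sin(yaw),0]);Y=np.array([X[1],-X[0],0]); v=np.array(w)-p; return (100*np.array([v@X,v@Y,-v[2]])).round(2)
def st():
    p,R,o=tool();print('t',o['time'],'p',p.round(4),'yaw',np.arctan2(R[1,0],R[0,0]).round(4),'F',np.round(o['contact_force'],1),'w',round(o['grip_width'],4),round(o['grip_force'],1))
E
python3 - <<'E'
from w import *
st()
for q,g in((.99,.03),(.99,0),(.8,0),(.6,0),(.4,0),(.2,0),(0,0)): w=push(q,g);print(q,w.round(4),d(w))
T=dict(np.load('top0.npz'))
print(plane(T,[(229,193),(230,222),(192,216),(278,240)],.05).round(3))
E
python3 -m pendant '[[0,0,0,0.077,0],[0,0,0,0,0]]'; python3 -c "
from w import *
st()"
```

```text
t 0.1 p [ 0.1732 -0.6262  0.4037] yaw 0.2699 F [ 0.3  0.5 -0.1] w 0.093 0.0
0.99 [ 0.5102 -0.0649  0.2832] [ 43.84 -48.63  12.05]
0.99 [ 0.487  -0.0839  0.2832] [ 41.2  -47.21  12.05]
0.8 [ 0.473  -0.0966  0.2718] [ 39.58 -46.23  13.19]
0.6 [ 0.46   -0.1135  0.2616] [ 37.98 -44.81  14.21]
0.4 [ 0.4494 -0.1339  0.2537] [ 36.55 -43.02  15.  ]
0.2 [ 0.4418 -0.1577  0.2482] [ 35.35 -40.83  15.55]
0 [ 0.4385 -0.1841  0.2455] [ 34.52 -38.3   15.82]
[[ 0.471 -0.013  0.05 ]
 [ 0.398 -0.017  0.05 ]
 [ 0.412  0.077  0.05 ]
 [ 0.356 -0.136  0.05 ]]
time: 0.3
position: [0.1733, -0.6263, 0.4041]
tool_rot: [-0.001, 0.995, 0.096, -0.0]
contact_force: [0.7, -0.2, 0.8]
grip_width: 0.0814
grip_force: 0.0
t 0.3 p [ 0.1733 -0.6263  0.4041] yaw 0.1929 F [ 0.7 -0.2  0.8] w 0.0814 0.0
```

```bash
python3 -m pendant '[[3.1,-3.4,0,0,0],[3.1,-3.4,0,0,0],[3.1,-3.4,0,0,0],[3.1,-3.4,0,0,0],[3.1,-3.4,0,0,0],[3.1,-3.4,0,0,0],[3.1,-3.4,0,0,0],[3.1,-3.4,0,0,0],[3.1,-3.4,0,0,0],[3.1,-3.4,0,0,0],[3.1,-3.4,0,0,0],[3.1,-3.4,0,0,0],[3.1,-3.4,0,0,0],[3.1,-3.4,0,0,0],[0,0,0,0,0]]' 10; python3 -c "
from w import *
st()
for q,g in((.99,.03),(.99,0)): print(d(push(q,g)))"
```

```text
time: 1.8
position: [0.5106, -0.0686, 0.4048]
tool_rot: [-0.002, 0.995, 0.104, 0.002]
contact_force: [-1.1, -0.0, 0.7]
grip_width: 0.0004
grip_force: 0.0
t 1.8 p [ 0.5106 -0.0686  0.4048] yaw 0.2076 F [-1.1 -0.   0.7] w 0.0004 0.0
[ 0.04 -0.38 12.16]
[-2.61  1.04 12.16]
```

```bash
python3 -m pendant '[[0,-0.4,3,0.01,0],[0,0,3,0,0],[0,0,3,0,0],[0,0,3.1,0,0],[0,0,0,0,0],[-1.3,0.7,0,0,0],[-1.3,0.7,0,0,0],[-0.8,0.5,0.55,0,0],[-0.8,0.5,0.6,0,0],[-0.8,0.7,0.5,0,0],[-0.8,0.7,0.5,0,0],[0,0,0,0,0]]'; python3 - <<'E'
from w import *
st()
for q in(.6,.4,.2,0): print(d(push(q)))
E
```

```text
time: 3.0
position: [0.4553, -0.1216, 0.2614]
tool_rot: [-0.0, 0.996, 0.09, -0.002]
contact_force: [0.5, 1.0, -0.0]
grip_width: 0.0006
grip_force: 0.1
t 3.0 p [ 0.4553 -0.1216  0.2614] yaw 0.1801 F [ 0.5  1.  -0. ] w 0.0006 0.1
[ 0.61 -0.7  -0.03]
[-0.82  1.09  0.77]
[-2.02  3.28  1.31]
[-2.85  5.81  1.58]
```

```bash
python3 - <<'E'
from w import *
st()
a=snap('top');b=snap('side')
c=lambda s,u,v,w,h:cv2.resize(s['color'][v:v+h,u:u+w,::-1],(400,300),interpolation=cv2.INTER_CUBIC)
cv2.imwrite('pics/p2.png',np.hstack([c(a,220,100,150,112),c(b,195,120,140,105)]))
E
```

```text
t 3.0 p [ 0.4553 -0.1216  0.2614] yaw 0.1801 F [ 0.5  1.  -0. ] w 0.0006 0.1
```

View pics/p2.png

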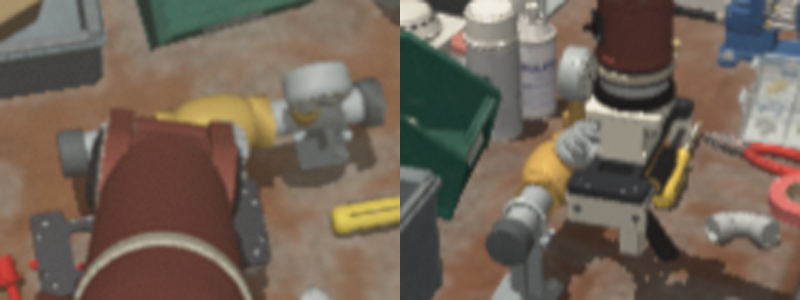

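The lever (black grip, right-panel px about 655,235) has swung along ahead of the fingers, so I'll keep pushing.

```bash
python3 -m pendant '[[-0.8,1.1,0.8,-0.01,0],[-0.6,1.1,0.25,0,0],[-0.6,1.1,0.3,0,0],[-0.4,1.2,0.15,0,0],[-0.4,1.0,0.1,0,0],[0,0.2,0,0,0],[0,0,0,0,0],[0,0,0,0,0]]'; python3 - <<'E'
from w import *
st();print(d(push(0)))
E
```

```text
time: 3.9
position: [0.4397, -0.1823, 0.2462]
tool_rot: [0.001, 0.995, 0.096, -0.001]
contact_force: [-0.5, -0.4, -0.2]
grip_width: 0.0004
grip_force: 0.0
t 3.9 p [ 0.4397 -0.1823  0.2462] yaw 0.1916 F [-0.5 -0.4 -0.2] w 0.0004 0.0
[-0.15  0.16  0.07]
```

```bash
python3 -m pendant '[[0,0.2,0,0,0],[0,0.2,0,0,0],[0,0,0,0,0]]';python3 -m pendant '[[0,0.2,0,0,0],[0,0.2,0,0,0],[0,0,0,0,0]]'
```

```text
time: 4.2
position: [0.4404, -0.1845, 0.2461]
tool_rot: [-0.001, 0.995, 0.097, -0.001]
contact_force: [-1.3, 3.7, 1.6]
grip_width: 0.0003
grip_force: 2.4
time: 4.5
position: [0.4408, -0.1855, 0.2461]
tool_rot: [-0.003, 0.995, 0.098, -0.003]
contact_force: [-3.4, 10.2, 5.8]
grip_width: 0.0001
grip_force: 6.0
```

```bash
python3 -m pendant '[[0,0.2,0,0,0],[0,0.1,0,0,0],[0,0,0,0,0],[0,-2,0,0,0],[0,-2,0,0,0],[0,0,-4,0,3],[0,0,-4,0,3],[0,0,-4,0,3],[1,-4.5,0,0,3],[1,-4.5,0,0,3],[1,-4.5,0,0,3],[1,-4.5,0,0,3],[1,-4.5,0,0,3],[1,-4.5,0,0,3],[0,0,0,0,3]]'; python3 - <<'E'
from w import *
st();print(d([.509,.1235,.25]))
a=snap('top');b=snap('side');np.savez('top1.npz',**a);np.savez('side1.npz',**b)
c=lambda s,u,v,w,h:cv2.resize(s['color'][v:v+h,u:u+w,::-1],(400,300),interpolation=cv2.INTER_CUBIC)
cv2.imwrite('pics/p3.png',np.vstack([np.hstack([c(a,270,130,80,60),c(b,240,145,80,60)]),np.hstack([c(a,120,120,120,90),c(b,160,200,120,90)])]))
E
```

```text
time: 6.0
position: [0.4423, 0.1303, 0.3671]
tool_rot: [-0.002, 0.995, 0.102, 0.003]
contact_force: [0.3, -0.6, -0.3]
grip_width: 0.0298
grip_force: 0.0
t 6.0 p [0.4423 0.1303 0.3671] yaw 0.2049 F [ 0.3 -0.6 -0.3] w 0.0298 0.0
[ 6.42  1.95 11.71]
```

View pics/p3.png

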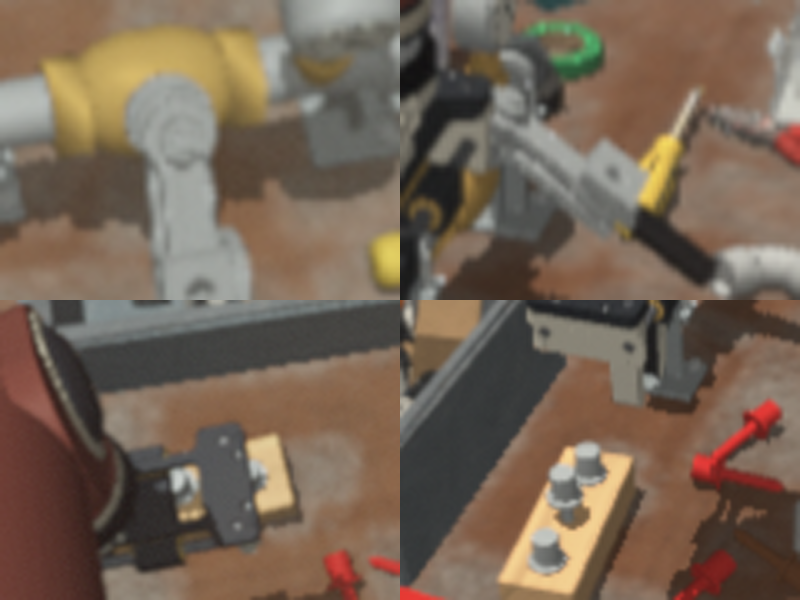

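```bash
python3 - <<'E'
from w import *
T=dict(np.load('top0.npz'));S=dict(np.load('side0.npz'));S1=dict(np.load('side1.npz'))
print(plane(S1,[(208.6,251)],.081),plane(S,[(210-0.8,251)],.081))
P=np.array([[.509,.1235,.081]]);print(proj(S,P),proj(T,P),proj(S,[.509,.1235,.056]),proj(T,[.509,.1235,.056]))
g=cv2.cvtColor(T['color'],cv2.COLOR_RGB2GRAY);print(g[168:184,166:184]);h=cv2.cvtColor(S['color'],cv2.COLOR_RGB2GRAY);print(h[246:268,200:220])
E
```

```text
[[0.51422918 0.12654506 0.081     ]] [[0.51293051 0.12584406 0.081     ]]
[[211.06621797 250.94821941]] [[172.93659387 174.78488705]] [[211.7275007  258.66957125]] [[174.78960044 176.99980912]]
[[127 132 143 149 158 167 173 177 183 186 187 187 186 186 184 183 181 181]
 [161 170 175 178 181 184 186 187 187 187 185 184 183 182 180 179 178 180]
 [183 185 187 188 184 184 186 185 183 181 182 180 178 178 179 179 180 182]
 [188 187 186 185 184 184 184 184 183 176 179 179 176 179 181 182 183 184]
 [185 183 182 184 186 186 186 186 185 176 171 178 179 182 184 185 184 185]
 [178 178 179 182 186 188 189 189 189 180 157 171 186 185 185 186 185 185]
 [175 175 176 182 185 188 189 189 191 181 142 144 175 170 174 182 184 185]
 [175 178 180 183 189 190 190 191 187 169 122 119 159 153 151 170 180 183]
 [181 184 183 179 182 185 186 185 174 143 100  97 127 131 125 146 175 183]
 [186 185 182 172 161 162 159 152 135 105  85  92 107 113 111 129 165 182]
 [186 184 175 170 158 142 123 106  93  84  87  97 101 105 108 115 145 176]
 [185 185 180 181 180 169 134  97  90  94  98 100 102 104 108 114 141 175]
 [185 
[... 1465 characters left out ...]
 188 194
  193 194]
 [ 95 152 190 194 164 156 161 163 150 143 144 156 155 141 144 174 186 193
  194 196]
 [118 177 197 194 181 155 157 162 163 163 162 150 125 111 109 122 135 180
  193 196]
 [152 190 198 193 185 177 179 164 129 115 114 104  92  92  94  95 100 131
  185 196]
 [176 198 196 189 182 183 180 138 100  94  95  90  83  90  93  93  92 111
  183 196]
 [190 198 193 187 181 179 140 104  88  90  94  90  83  89  92  94  93 110
  183 196]
 [197 196 190 183 181 179 139 101  86  89  94  91  83  88  93  94  95 120
  185 195]
 [198 194 187 182 182 186 182 138  99  93  95  93  90  92  94 106 119 173
  193 194]
 [197 190 184 181 183 190 194 184 137 109  99 103  99 105 118 169 184 194
  196 190]]
```

```bash
python3 -m pendant '[[2.3,0.6,0,0.01,4],[2.3,0.6,0,0,4],[2.1,0.6,0,0,4],[0,0,3,0,4],[0,0,3,0,4],[0,0,2.5,0,4],[0,0,1,0,4],[0,0,0,0,4],[0,0,0,0,4]]'; python3 - <<'E'
from w import *
st();print(d([.512,.125,.25]))
b=snap('side');cv2.imwrite('pics/p4.png',cv2.resize(b['color'][195:300,150:290,::-1],(560,420),interpolation=cv2.INTER_CUBIC))
E
```

```text
time: 7.0
position: [0.5119, 0.1175, 0.2721]
tool_rot: [0.0, 0.996, 0.09, 0.001]
contact_force: [-0.2, 0.4, 0.7]
grip_width: 0.0399
grip_force: 0.0
t 7.0 p [0.5119 0.1175 0.2721] yaw 0.1812 F [-0.2  0.4  0.7] w 0.0399 0.0
[ 0.16 -0.74  2.21]
```

View pics/p4.png

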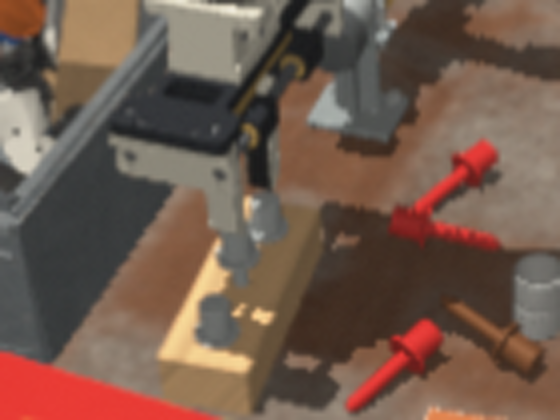

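```bash
python3 -m pendant '[[0.15,-0.7,0,-0.01,4],[0,0,1,0,4],[0,0,1.2,0,4],[0,0,0,0,4]]';python3 -c "
from w import *
st();print(d([.512,.125,.25]))"
```

```text
time: 7.45
position: [0.5106, 0.1253, 0.2475]
tool_rot: [0.0, 0.995, 0.096, -0.002]
contact_force: [-0.8, 0.0, 0.0]
grip_width: 0.0397
grip_force: 0.0
t 7.45 p [0.5106 0.1253 0.2475] yaw 0.1933 F [-0.8  0.   0. ] w 0.0397 0.0
[ 0.13  0.06 -0.25]
```

```bash
python3 -m pendant '[[0.1,0,-0.3,0,4],[0,0,0,0,1.5],[0,0,0,0,1.5],[0,0,0,0,1.5],[0,0,0,0,1.5]]' 12;python3 -c "
from w import *
st()"
```

```text
time: 7.95
position: [0.5124, 0.1259, 0.2525]
tool_rot: [-0.0, 0.995, 0.096, 0.0]
contact_force: [0.4, 0.8, -0.1]
grip_width: 0.0191
grip_force: 11.9
t 7.95 p [0.5124 0.1259 0.2525] yaw 0.1929 F [ 0.4  0.8 -0.1] w 0.0191 11.9
```

```bash
python3 -m pendant '[[0,0,-0.9,0,1.5],[0,0,-0.9,0,1.5],[0,0,-0.8,0,1.5],[0,0,0,0,1.5]]';python3 -c "
from w import *
st()";python3 -m pendant '[[-0.6,0,0,0,1.5],[-0.5,0,0,0,1.5],[-0.5,0,0.07,0,1.5],[-0.45,0,0.08,0,1.5],[-0.45,0,0.14,0,1.5],[-0.45,0,0.14,0,1.5],[0,0,0,0,1.5]]';  python3 - <<'E'
from w import *
st()
b=snap('side');cv2.imwrite('pics/p5.png',cv2.resize(b['color'][210:285,170:270,::-1],(560,420),interpolation=cv2.INTER_CUBIC))
E
```

```text
time: 8.35
position: [0.5128, 0.1257, 0.2799]
tool_rot: [-0.0, 0.995, 0.096, 0.002]
contact_force: [-0.2, -0.0, -0.8]
grip_width: 0.0197
grip_force: 11.9
t 8.35 p [0.5128 0.1257 0.2799] yaw 0.1927 F [-0.2 -0.  -0.8] w 0.0197 11.9
time: 9.05
position: [0.4826, 0.1199, 0.2736]
tool_rot: [0.0, 0.995, 0.096, -0.001]
contact_force: [0.3, 0.8, -0.6]
grip_width: 0.0197
grip_force: 12.0
t 9.05 p [0.4826 0.1199 0.2736] yaw 0.1931 F [ 0.3  0.8 -0.6] w 0.0197 12.0
```

View pics/p5.png

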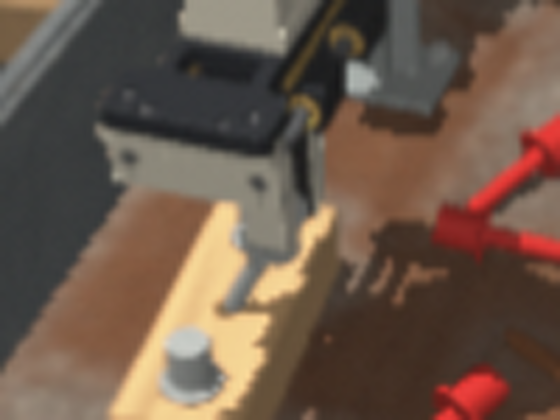

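The shank leans from (265,265) to (230,305) in the crop, roughly 26°, with the foot still in its hole rim. I'll continue the arc to about 36° and then lift clear.

```bash
python3 -m pendant '[[-0.4,0,0.2,0,1.5],[-0.4,0,0.22,0,1.5],[-0.1,0,0.05,0,1.5],[0,0,0,0,1.5]]'; python3 -c "
from w import *
st()";python3 -m pendant '[[-0.6,0,-0.9,0,1.5],[-0.6,0,-0.9,0,1.5],[-1,0,-3,0,1.5],[-1,0,-3,0,1.5],[-1,0,-3,0,1.5],[-1,0,-3,0,1.5],[0,0,0,0,1.5],[0,0,0,0,1.5]]' 20;  python3 - <<'E'
from w import *
st()
b=snap('side');np.savez('side2.npz',**b);a=snap('top');np.savez('top2.npz',**a)
p,R,o=tool();uv=proj(b,p+R@[0,0,.19])[0].astype(int);print(uv,proj(a,p+R@[0,0,.19]))
u,v=uv-[50,38];cv2.imwrite('pics/p6.png',cv2.resize(b['color'][v:v+90,u:u+100,::-1],(600,540),interpolation=cv2.INTER_CUBIC));print(u,v)
E
```

```text
time: 9.5
position: [0.4743, 0.1182, 0.2691]
tool_rot: [0.0, 0.995, 0.096, -0.0]
contact_force: [0.7, 0.9, 0.1]
grip_width: 0.0198
grip_force: 12.0
t 9.5 p [0.4743 0.1182 0.2691] yaw 0.1929 F [0.7 0.9 0.1] w 0.0198 12.0
time: 10.3
position: [0.4229, 0.108, 0.4079]
tool_rot: [0.0, 0.995, 0.096, 0.001]
contact_force: [-0.6, -0.7, -1.6]
grip_width: 0.0196
grip_force: 20.0
t 10.3 p [0.4229 0.108  0.4079] yaw 0.1925 F [-0.6 -0.7 -1.6] w 0.0196 20.0
[243 212] [[166.34208062 200.54462796]]
193 174
```

View pics/p6.png

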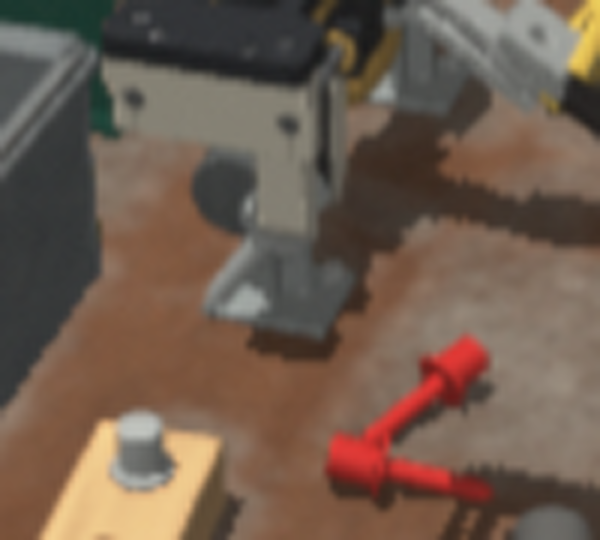

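```bash
cat > pin.py <<'E'
from w import *
def meas(b):
    p,R,o=tool(); G=p+R@[0,0,.1785]
    C=(cloud(b).reshape(-1,3)-G)@R   # tool axes: x,y,z(down) from pivot
    m=(abs(C[:,1])<.010)&(C[:,2]>.012)&(C[:,2]<.09)&(C[:,0]>-.03)&(C[:,0]<.08); return C[m],m,G,R
if __name__=='__main__':
    b=dict(np.load('side2.npz'));C,m,G,R=meas(b);print(len(C))
    i=np.argsort(C[:,2]);C=C[i]; vu=np.c_[np.nonzero(m)[0]%512,np.nonzero(m)[0]//512][i]
    print(np.c_[vu,(C*1000).round(1)][::max(1,len(C)//45)])
E
python3 pin.py
```

```text
65
[[ 2.41e+02  2.15e+02  2.20e+00 -9.90e+00  1.30e+01]
 [ 2.40e+02  2.15e+02  4.70e+00 -9.50e+00  1.38e+01]
 [ 2.41e+02  2.14e+02  3.90e+00 -5.00e+00  1.39e+01]
 [ 2.40e+02  2.14e+02  6.40e+00 -4.90e+00  1.45e+01]
 [ 2.43e+02  2.14e+02  3.00e-01 -2.00e+00  1.53e+01]
 [ 2.44e+02  2.13e+02 -5.00e-01  2.50e+00  1.54e+01]
 [ 2.42e+02  2.14e+02  2.50e+00 -2.40e+00  1.54e+01]
 [ 2.43e+02  2.13e+02  1.90e+00  2.40e+00  1.59e+01]
 [ 2.35e+02  2.13e+02  1.91e+01 -2.50e+00  1.61e+01]
 [ 2.42e+02  2.13e+02  4.20e+00  2.30e+00  1.63e+01]
 [ 2.44e+02  2.14e+02 -1.00e+00  1.00e+00  1.71e+01]
 [ 2.42e+02  2.15e+02  2.10e+00 -3.80e+00  1.72e+01]
 [ 2.36e+02  2.14e+02  1.68e+01 -2.70e+00  1.82e+01]
 [ 2.35e+02  2.14e+02  1.92e+01 -2.70e+00  1.87e+01]
 [ 2.34e+02  2.13e+02  2.32e+01  1.70e+00  1.98e+01]
 [ 2.34e+02  2.14e+02  2.24e+01 -5.00e-01  2.09e+01]
 [ 2.36e+02  2.15e+02  1.69e+01 -2.60e+00  2.11e+01]
 [ 2.33e+02  2.15e+02  2.35e+01 -4.20e+00  2.14e+01]
 [ 2.37e+02  2.15e+02  1.50e+01 -1.30e+00  2.16e+01]
 [ 2.34e+02  2.15e+02  2.21e+01 -1.60e+00  2.28e+01]
 [ 2.33e+02  2.14e+02  2.57e+01  1.70
[... 1648 characters left out ...]
 4.17e+01]
 [ 2.32e+02  2.21e+02  2.82e+01 -3.00e-01  4.18e+01]
 [ 2.30e+02  2.22e+02  3.14e+01 -4.90e+00  4.21e+01]
 [ 2.28e+02  2.20e+02  3.85e+01  1.00e+00  4.21e+01]
 [ 2.29e+02  2.22e+02  3.39e+01 -4.90e+00  4.27e+01]
 [ 2.28e+02  2.22e+02  3.67e+01 -4.00e+00  4.39e+01]
 [ 2.28e+02  2.21e+02  3.81e+01 -1.00e-01  4.41e+01]
 [ 2.31e+02  2.22e+02  3.05e+01 -1.10e+00  4.46e+01]
 [ 2.28e+02  2.23e+02  3.66e+01 -4.60e+00  4.63e+01]
 [ 2.29e+02  2.23e+02  3.47e+01 -3.20e+00  4.69e+01]
 [ 2.30e+02  2.23e+02  3.28e+01 -1.90e+00  4.74e+01]
 [ 2.28e+02  2.24e+02  3.75e+01 -2.60e+00  5.07e+01]
 [ 2.29e+02  2.24e+02  3.54e+01 -1.70e+00  5.09e+01]
 [ 2.27e+02  2.23e+02  4.16e+01  1.60e+00  5.17e+01]]
```

```bash
cat >> pin.py <<'E'
def axis(b,show=True):
    C,m,G,R=meas(b); C=C[(C[:,2]>.024)]
    f=R.T@b['R'][2]; u=f*( (-.0035-np.median(C[:,1]))/f[1]); C2=C+u
    x,z=C2[:,0],C2[:,2]; c=C2.mean(0); U,s,V=np.linalg.svd(C2-c); a=V[0]*np.sign(V[0][2])
    ang=np.degrees(np.arctan2(a[0],a[2])); foot=c+a*((C2-c)@a).max(); x0=c[0]-a[0]/a[2]*c[2]
    print('n',len(C),'shift mm',(u*1000).round(1),'angle',ang.round(1),'side',a[1].round(3),'foot tool mm',(foot*1000).round(1),'x0',(x0*1000).round(1)); return ang,foot
E
python3 - <<'E'
from pin import *
b=dict(np.load('side2.npz')); ang,foot=axis(b)
a=np.radians(36);
for x0 in (0,.002):
    ft=np.array([x0+.066*np.sin(a),0,.066*np.cos(a)]) 
    for s in(.05,.02,0,-.05):
        w=O+F@[0,0,s]-tool()[1]@(ft+[0,0,.1785]); print(x0,s,w.round(4),d(w))
# fork centre check in side cloud
S1=dict(np.load('side1.npz'));C=(cloud(S1).reshape(-1,3)-O)@F
m=(abs(C[:,0])<.03)&(abs(C[:,1])<.03)&(abs(C[:,2])<.006)&(C[:,2]>-.006);print(m.sum(),C[m].mean(0),np.percentile(C[m],[3,97],0))
E
```

```text
n 43 shift mm [-0.7 -2.4 -1.6] angle 36.6 side -0.02 foot tool mm [40.  -4.  50.7] x0 2.4
0 0.05 [ 0.4099 -0.2187  0.3914] [-7.56 31.81  1.5 ]
0 0.02 [ 0.4268 -0.2154  0.3669] [-5.84 31.81  3.96]
0 0 [ 0.4381 -0.2132  0.3505] [-4.69 31.81  5.6 ]
0 -0.05 [ 0.4662 -0.2077  0.3095] [-1.82 31.81  9.7 ]
0.002 0.05 [ 0.408  -0.219   0.3914] [-7.76 31.81  1.5 ]
0.002 0.02 [ 0.4249 -0.2157  0.3669] [-6.04 31.81  3.96]
0.002 0 [ 0.4361 -0.2135  0.3505] [-4.89 31.81  5.6 ]
0.002 -0.05 [ 0.4643 -0.208   0.3095] [-2.02 31.81  9.7 ]
121 [-6.72282156e-04 -2.19526983e-04  2.24456093e-05] [[-0.01800384 -0.02367198 -0.00509312]
 [ 0.01741132  0.01846208  0.00380257]]
```

```bash
python3 -m pendant '[[0,4,0,0,1.5],[0,4,0,0,1.5],[0,4,0,0,1.5],[0,4,0,0,1.5],[0,4,0,0,1.5],[0,4,0,0,1.5],[-1.5,3,0,0,1.5],[-2,2.5,0,0,1.5],[-2,1.8,0,0,1.5],[-2,0.5,0,0,1.5],[0,0,0,0,1.5],[0,0,0.6,0,1.5],[0,0,0,0,1.5]]';  cat > chk.py <<'E'
from pin import *
import sys
st(); b=snap('side'); p,R,o=tool(); ang,foot=axis(b)
raw,m,G,R=meas(b); f=G+R@foot
print('foot in fork mm',((f-O)@F*1000).round(1), 'cmd-based', ((G+R@[.0015+.066*np.sin(.635),0,.066*np.cos(.635)]-O)@F*1000).round(1))
if len(sys.argv)>1: cv2.imwrite('pics/'+sys.argv[1],cv2.resize(b['color'][135:210,230:330,::-1],(600,450),interpolation=cv2.INTER_CUBIC))
E
python3 chk.py p7.png
```

```text
time: 11.7
position: [0.4116, -0.2171, 0.3999]
tool_rot: [-0.001, 0.995, 0.097, -0.001]
contact_force: [0.3, -0.2, -0.5]
grip_width: 0.0193
grip_force: 20.0
t 11.7 p [ 0.4116 -0.2171  0.3999] yaw 0.1951 F [ 0.3 -0.2 -0.5] w 0.0193 20.0
n 34 shift mm [-0.2 -0.5 -0.3] angle 35.4 side 0.076 foot tool mm [36.9 -2.  52.5] x0 -0.5
foot in fork mm [ 6.   3.7 57.9] cmd-based [ 8.7  1.7 55.1]
```

View pics/p7.png

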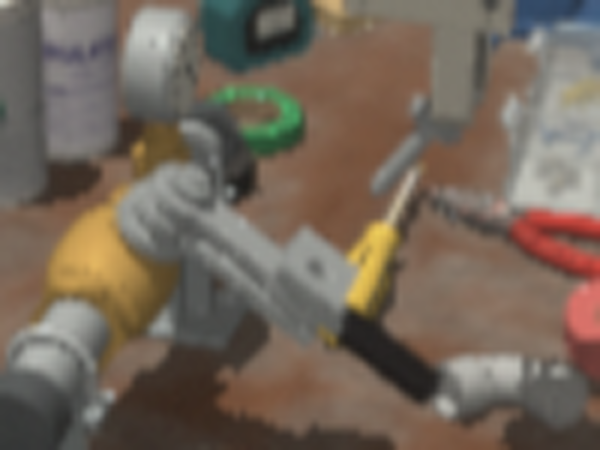

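The foot (380,185) is up the slope from the hole (317,268), with the axis parallel to the hole's. I'll bring it closer.

```bash
python3 -m pendant '[[0.7,0.2,1.5,0,1.5],[0.7,0,1.5,0,1.5],[0.5,0,1.0,0,1.5],[0,0,0,0,1.5],[0,0,0,0,1.5]]'; python3 chk.py p8.png
```

```text
time: 12.25
position: [0.4302, -0.2162, 0.3613]
tool_rot: [-0.0, 0.995, 0.097, -0.0]
contact_force: [0.1, -0.1, -0.7]
grip_width: 0.0199
grip_force: 20.0
t 12.25 p [ 0.4302 -0.2162  0.3613] yaw 0.1938 F [ 0.1 -0.1 -0.7] w 0.0199 20.0
n 132 shift mm [-1.  -3.2 -2.2] angle 68.9 side -0.04 foot tool mm [78.5 -5.2 69.8] x0 -102.4
foot in fork mm [ 23.1   3.6 -22.5] cmd-based [ 1.7 -1.6 12.9]
```

View pics/p8.png

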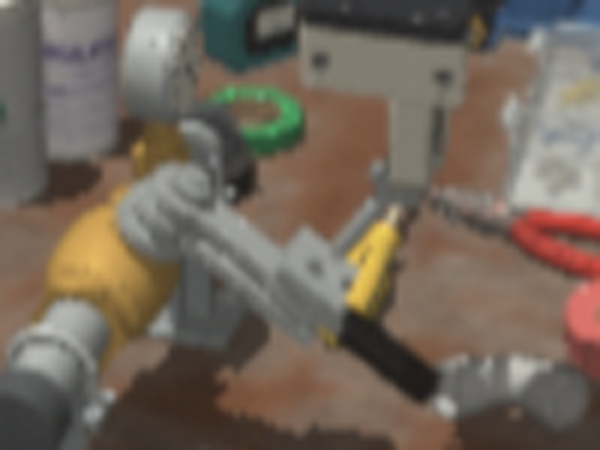

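```bash
cat > chk.py <<'E'
from pin import *
import sys
st(); b=snap('side'); p,R,o=tool(); G=p+R@[0,0,.1785]
Cw=cloud(b).reshape(-1,3); C=(Cw-O)@F; t=(Cw-G)@R
m=(abs(C[:,0])<.016)&(abs(C[:,1])<.016)&(C[:,2]>.004)&(C[:,2]<.045)&(t[:,2]>.012); Q=C[m]; print('n',m.sum())
for lo in range(4,45,5):
    k=Q[(Q[:,2]>lo/1e3)&(Q[:,2]<=(lo+5)/1e3)]
    if len(k): print(lo,len(k),(k.mean(0)*1e3).round(1),(k.min(0)*1e3).round(1)[:2],(k.max(0)*1e3).round(1)[:2])
print('view dir in fork',(F.T@b['R'][2]).round(2))
cr=lambda P:((proj(b,P)[0]-[230,135])*6).round(0)
print('O',cr(O),'+13',cr(O+F@[0,0,.013]),'+50',cr(O+F@[0,0,.05]))
if len(sys.argv)>1: cv2.imwrite('pics/'+sys.argv[1],cv2.resize(b['color'][135:210,230:330,::-1],(600,450),interpolation=cv2.INTER_CUBIC))
E
python3 chk.py
```

```text
t 12.3 p [ 0.4301 -0.2164  0.3616] yaw 0.1933 F [ 0.1 -0.3 -0.8] w 0.0196 20.0
n 31
4 1 [  2.  -13.4   4.2] [  2.  -13.4] [  2.  -13.4]
9 1 [ 1.3 -4.2 12.2] [ 1.3 -4.2] [ 1.3 -4.2]
14 2 [-2.6 -1.5 18.2] [-5.2 -4.4] [-0.   1.3]
19 4 [ 0.6 -0.6 20.4] [-2.4 -1.5] [ 3.5 -0.1]
24 5 [ 1.3 -1.6 25.4] [-2.3 -7.5] [4.4 1.6]
29 6 [ 1.3 -0.7 31.2] [-2.4 -5.5] [4.6 1.8]
34 4 [ 0.6 -0.7 36.4] [-3.2 -3.2] [4.8 1.6]
39 7 [ 1.1  1.7 42.1] [-3.3 -1.9] [4.8 6.6]
44 1 [ 2.7 -2.  44.8] [ 2.7 -2. ] [ 2.7 -2. ]
view dir in fork [-0.12 -0.8  -0.59]
O [315. 268.] +13 [331. 251.] +50 [376. 203.]
```

```bash
python3 -m pendant '[[-0.07,-0.17,0.05,0,1.5],[0.29,0,0.41,0,1.5],[0.29,0,0.41,0,1.5],[0.29,0,0.41,0,1.5],[0,0,0,0,1.5]]'; python3 -m pendant '[[0.29,0,0.41,0,1.5],[0,0,0,0,1.5]]'; python3 chk.py
```

```text
time: 12.85
position: [0.4377, -0.213, 0.3478]
tool_rot: [-0.0, 0.995, 0.097, -0.0]
contact_force: [0.6, -0.8, -1.0]
grip_width: 0.019
grip_force: 20.0
time: 13.05
position: [0.4405, -0.2125, 0.3439]
tool_rot: [-0.0, 0.995, 0.096, -0.0]
contact_force: [0.3, -0.4, -1.6]
grip_width: 0.0194
grip_force: 20.0
t 13.05 p [ 0.4405 -0.2125  0.3439] yaw 0.1932 F [ 0.3 -0.4 -1.6] w 0.0194 20.0
n 41
4 6 [-1.8  1.2  6.3] [ -8.7 -14.9] [ 2.5 15.2]
9 4 [-0.8  1.8 12. ] [-4.2  0. ] [2.4 4. ]
14 5 [-0.3  1.7 16.7] [-3.9 -0.6] [4.3 3.4]
19 6 [ 0.9  1.5 20.9] [-4.3 -1.5] [4.5 4.1]
24 4 [-0.2  2.1 26.7] [-4.4 -1. ] [3.4 6.6]
29 6 [-0.2  3.  31.6] [-4.7 -0. ] [3.4 6. ]
34 3 [-1.7  2.4 35.8] [-4.4  1.2] [1.8 3. ]
39 4 [-6.6  5.9 43. ] [-13.3   0.1] [0.3 9.8]
44 3 [-9.6  1.4 44.4] [-11.8  -2.7] [-6.7  4. ]
view dir in fork [-0.12 -0.8  -0.59]
O [315. 268.] +13 [331. 251.] +50 [376. 203.]
```

```bash
for i in 1; do python3 -m pendant '[[0.29,0,0.41,0,1.5],[0.29,0,0.41,0,1.5],[0,0,0,0,1.5]]'; done; python3 -m pendant '[[0.29,0,0.41,0,1.5],[0.29,0,0.41,0,1.5],[0,0,0,0,1.5]]'; python3 chk.py p9.png
```

```text
time: 13.4
position: [0.4463, -0.2113, 0.3356]
tool_rot: [-0.0, 0.995, 0.097, -0.0]
contact_force: [0.1, 1.3, -1.5]
grip_width: 0.0194
grip_force: 20.0
time: 13.7
position: [0.4519, -0.2102, 0.3273]
tool_rot: [-0.0, 0.995, 0.097, -0.0]
contact_force: [0.1, 0.3, -0.7]
grip_width: 0.0195
grip_force: 20.0
t 13.7 p [ 0.4519 -0.2102  0.3273] yaw 0.1934 F [ 0.1  0.3 -0.7] w 0.0195 20.0
n 22
4 5 [1.6 1.5 7.1] [-3.6 -1.2] [6.2 4. ]
9 6 [ 0.   0.6 11. ] [-4.5 -2. ] [4.  2.7]
19 5 [-4.1  7.3 22. ] [-12.3   2.8] [ 0.9 11.8]
24 6 [-9.8  3.7 25.6] [-12.7  -2.7] [-7.7 11. ]
view dir in fork [-0.12 -0.8  -0.59]
O [315. 268.] +13 [331. 251.] +50 [376. 203.]
```

View pics/p9.png

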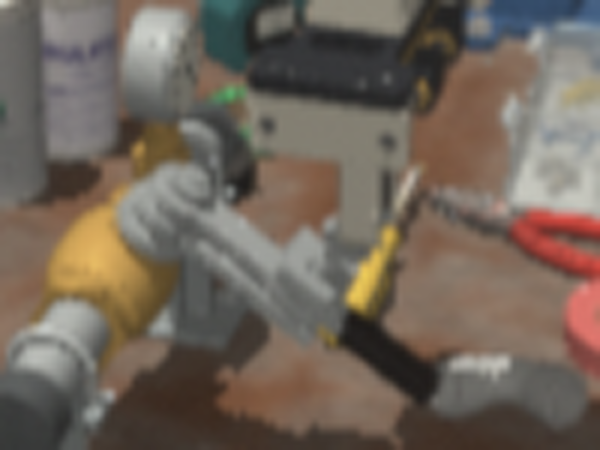

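The shank is in the fork (around 325,260) with no reaction force and the flange about 22 mm off. I'll continue.

```bash
python3 -m pendant '[[0.29,0,0.41,0,1.5],[0.29,0,0.41,0,1.5],[0,0,0,0,1.5]]'; python3 -m pendant '[[0.29,0,0.41,0,1.5],[0,0,0,0,1.5]]';python3 -m pendant '[[0.17,0,0.25,0,1.5],[0,0,0,0,1.5]]'; python3 chk.py
```

```text
time: 14.05
position: [0.4576, -0.2091, 0.3192]
tool_rot: [-0.0, 0.995, 0.097, -0.0]
contact_force: [-0.3, 0.4, -0.0]
grip_width: 0.0192
grip_force: 20.0
time: 14.25
position: [0.4604, -0.2086, 0.3152]
tool_rot: [-0.0, 0.995, 0.096, -0.0]
contact_force: [0.4, 0.2, -0.1]
grip_width: 0.0194
grip_force: 20.0
time: 14.45
position: [0.462, -0.2084, 0.3129]
tool_rot: [-0.0, 0.995, 0.096, -0.0]
contact_force: [0.1, 0.1, -1.5]
grip_width: 0.0193
grip_force: 20.0
t 14.45 p [ 0.462  -0.2084  0.3129] yaw 0.193 F [ 0.1  0.1 -1.5] w 0.0193 20.0
n 7
4 6 [-8.3  3.7  6.2] [-12.7  -2.1] [-4.3 10.5]
9 1 [-7.5  4.3  9.1] [-7.5  4.3] [-7.5  4.3]
view dir in fork [-0.12 -0.8  -0.59]
O [315. 268.] +13 [331. 251.] +50 [376. 203.]
```

Flange about 4 mm off; small steps until force rises.

```bash
for k in 1; do python3 -m pendant '[[0.12,0,0.16,0,1.5],[0,0,0,0,1.5]]'; done; python3 -m pendant '[[0.12,0,0.16,0,1.5],[0,0,0,0,1.5]]'; python3 -m pendant '[[0.12,0,0.16,0,1.5],[0,0,0,0,1.5]]'; python3 chk.py
```

```text
time: 14.7
position: [0.4631, -0.2082, 0.3115]
tool_rot: [-0.0, 0.995, 0.096, 0.0]
contact_force: [0.9, 0.7, -1.0]
grip_width: 0.0194
grip_force: 20.0
time: 14.9
position: [0.4635, -0.2082, 0.3105]
tool_rot: [-0.0, 0.995, 0.096, -0.001]
contact_force: [-3.5, 0.3, 5.3]
grip_width: 0.0193
grip_force: 20.0
time: 15.1
position: [0.464, -0.208, 0.3101]
tool_rot: [-0.0, 0.995, 0.096, -0.002]
contact_force: [-7.0, 1.1, 14.7]
grip_width: 0.0187
grip_force: 20.0
t 15.1 p [ 0.464  -0.208   0.3101] yaw 0.1921 F [-7.   1.1 14.7] w 0.0187 20.0
n 5
4 5 [-8.   6.   5.2] [-11.4   1.8] [-4.7 11. ]
view dir in fork [-0.12 -0.8  -0.59]
O [315. 268.] +13 [331. 251.] +50 [376. 203.]
```

```bash
python3 -m pendant '[[0,0,0,0,3.5],[0,0,0,0,3.5],[0,0,0,0,3.5],[0,0,-1,0,3.5],[0,0,-3,0,3.5],[0,0,-4,0,3.5],[0,0,-4,0,3.5],[-2,-3,0,0,3.5],[0,-4,0,0,3.5],[0,-4,0,0,3.5],[0,-4,0,0,3.5],[0,-4,0,0,3.5],[0,-4,0,0,3.5],[0,0,0,0,3.5],[0,0,0,0,3.5]]' 10; python3 - <<'E'
from w import *
st();a=snap('top');b=snap('side')
c=lambda s,u,v,w,h:cv2.resize(s['color'][v:v+h,u:u+w,::-1],(400,300),interpolation=cv2.INTER_CUBIC)
cv2.imwrite('pics/p10.png',np.vstack([np.hstack([c(a,270,150,80,60),c(b,240,145,80,60)]),np.hstack([c(a,130,130,280,140),c(b,170,145,200,150)])]))
for n,s in(('T',a),('S',b)):
    C=(cloud(s).reshape(-1,3)-O)@F;k=C[(abs(C[:,0])<.014)&(abs(C[:,1])<.014)&(C[:,2]>.019)&(C[:,2]<.06)];print(n,len(k),(np.median(k,0)*1e3).round(1),(np.percentile(k,[5,95],0)*1e3).round(1))
E
```

```text
time: 16.65
position: [0.4016, 0.0147, 0.4289]
tool_rot: [0.0, 0.995, 0.097, 0.0]
contact_force: [0.2, -0.1, 1.0]
grip_width: 0.0349
grip_force: 0.0
t 16.65 p [0.4016 0.0147 0.4289] yaw 0.1953 F [ 0.2 -0.1  1. ] w 0.0349 0.0
T 56 [-3.3 -0.7 24.2] [[-11.4  -8.3  20.8]
 [  5.7   7.1  26.7]]
S 35 [-0.7  2.6 24.7] [[-8.7 -7.1 19.7]
 [ 7.1  9.1 27.8]]
```

View pics/p10.png

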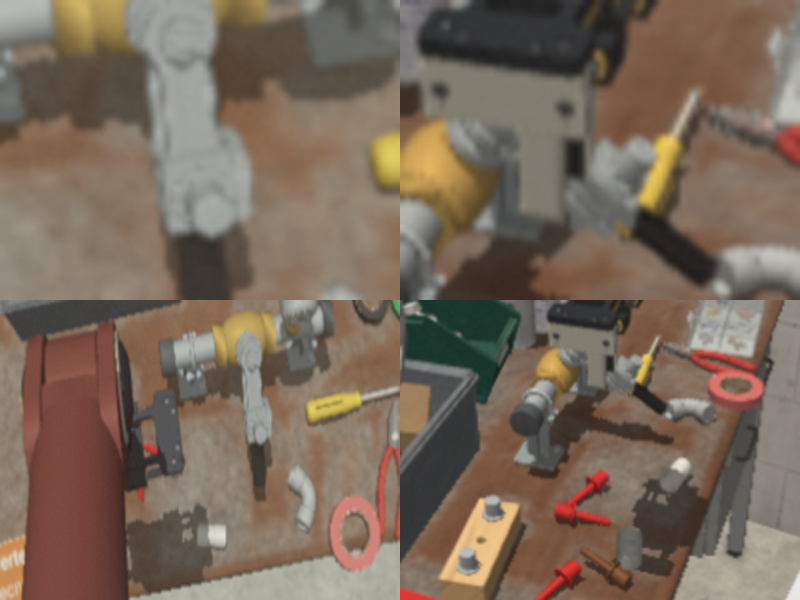

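The knob sits centred on the fork (top crop about 210,210) with its top 24–25 mm above the cheek, against 25 mm expected. The lever is shut, the short pins are still in the block, and the listed loose things are in place.

```bash
python3 -c "
from cell import ctrl
print(ctrl.job_done())"
```

```text
the job is handed in; nothing more can be done
None
```

The job is handed in with the lever shut and the long pin pushed home, its head flat on the fork to within about 1 mm by camera; the short pins and listed loose things stayed put, though the three red and one brown look-alike pins toppled at some point (cause not seen), and the hand-in returned no verdict.

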